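Feed a slat through the sander's guard slot and hold it there

TASK

Slide the red gate grip on the green bench sander until its white line stands at the green marks on its track, which clears the feed slot in the sander's top. Then take the dark walnut slat out of the stock rack and lower its lower end straight down through the slot until the pale band around the slat is level with the top of the slot's metal lips, and finish while still gripping it there, motionless, for sanding. Leave the other slats, the tools and everything else on the bench where they are.

Things in the scene. Friction and masses are not known exactly. Their poses are not given: they have to be found in the camera images.
- sander: Green bench end sander with a grey top, a fixed hollow box 150 (x) by 300 (y) by 120 mm high. Origin: centre of its underside, on the bench. z up; its y runs along the gate track and along the length of the feed slot.
- slot (a point): Centre of the feed slot at the rim of its lips, 126 mm above the bench; axes as the sander, 40 mm to -y of its centre. Slot 16 mm (x) by 42 mm (y). Aluminium lips 6 mm high around it flare outward 3.5 mm on each side and guide a part in. Below: 6 mm top sheet, the gate (yellow plate, 6 mm), then empty down to a black sanding pad 80 mm below the rim.
- gate (a joint): Position of the sliding gate along the sander's +y, 0 to 0.080 m, starting at 0 to 0.028 (yellow plate covers all or part of the slot). At 0.050 the grip's white line is at the green marks and the gate's 54 mm long opening lies centred under the slot; 6 mm to either side it begins to cover the slot. Moves stiffly (about 2.5 N), stays where left.
- gate_grip (a point): Middle of the top face of the gate's red grip, a block 26 mm (sander x) by 20 mm (sander y, the direction of sliding) by 35 mm tall, standing on the sander's top, its top 156 mm above the bench, with a white line across. At gate 0 it is 35 mm to +y of the sander's centre.
- green_mark (a point): Point on the sander's top (120 mm above the bench), mid-track, between the two green marks, 85 mm to +y of the sander's centre: the grip belongs above it.
- rack: Pale wooden stock rack fixed on the bench, 70 (x) by 220 (y) by 60 mm high, with three rectangular pockets 17 (x) by 43 (y) mm, 54 mm deep, in a row along its y, 70 mm apart. Origin: centre of its underside, z up. Each pocket holds one slat upright, its end 6 mm above the bench.
- walnut: The slat to feed: dark brown wood, 14 (x) by 40 (y) by 150 mm (z) standing upright in any one of the three pockets, 0.04 to 0.09 kg, with a thin pale band around it 45 mm above its lower end. Origin: centre of its lower end. z up along its length.
- walnut_end (a point): Centre of the walnut slat's lower end (the same point as its origin).
- walnut_top (a point): Centre of the walnut slat's upper end, 150 mm from the lower end, 156 mm above the bench while it stands in the rack.
- pine: Pale pine slat of the same size (14 by 40 by 150 mm) in another pocket; leave it. Origin: centre of its lower end.
- blue: Blue painted slat of the same size in another pocket; leave it. Origin: centre of its lower end.
- tape: Steel tape measure, 72 by 42 by 66 mm high, standing; bystander. Origin: centre of its underside.
- drill: Black cordless drill lying on its side, about 230 by 220 by 61 mm high, with an orange battery; bystander. Origin: on the bench under its motor housing.
- glue: White glue bottle with blue cap, 60 mm across, 170 mm tall; bystander. Origin: centre of its underside.
- offcut: Brown wooden offcut, 50 by 160 by 35 mm high; bystander. Origin: centre of its underside.
- brush: Brush lying on the bench; bystander.
- screwdriver: Screwdriver lying on the bench; bystander.

How it is judged:
On the way, in this order (a step that is already met when the one before it is completed fails the run):
1. the gate grip is slid to the green marks (within 7 mm) while the walnut slat is still in the rack (value of joint gate between 0.043 and 0.057 m and distance of walnut from where it was at the start of the episode below 0.03 m), for 0.2 s.
2. the walnut slat is lifted clear out of the rack (height (world z) of walnut_end above 0.07 m), for 0.1 s.
At the end, for the whole second after the job is handed in: The walnut slat is upright through the slot, gripped (over 3 N) and still, its lower end 34 to 56 mm below the lips' rim and within 4 mm of the slot's centre; the gate is within 7 mm of the green marks; everything else is within 30 mm of where it began (x of walnut_end in the frame of slot between -0.004 and 0.004 m and y of walnut_end in the frame of slot between -0.004 and 0.004 m and z of walnut_end in the frame of slot between -0.056 and -0.034 m and angle between walnut's own z axis and vertical below 0.1 rad and angle between the x axis of walnut and the x axis of slot, either way round below 0.12 rad and contact force between the fingers and walnut above 3 N and linear speed of walnut below 0.02 m/s and value of joint gate between 0.043 and 0.057 m and distance of each of pine, blue, tape, drill, glue, offcut, brush, screwdriver from where it was at the start of the episode below 0.03 m); the arm keeps its last pose, push and grip.
It fails at once if another slat, a tool or other loose thing is shifted by more than 30 mm (distance of any of pine, blue, tape, drill, glue, offcut, brush, screwdriver from where it was at the start of the episode above 0.03 m).
It also fails if it takes over 64 s, if anything falls off the work surface, if the arm or the gripper's body presses on something with over 40 N, if the wrist force passes 120 N, or if a joint passes its speed limit or range.

ROBOT

A 6-joint arm with a two-finger parallel gripper is mounted at the origin on the work surface. World frame = base frame: x ahead of the robot, y to its left, z up, the work surface at z = 0. Lengths are in m, angles in rad, forces in N, time in s.
With the tool pointing down it reaches from about 0.25 to 0.775 m from the base axis. Payload 4 kg.
Tool frame: the origin (TCP) lies on the centre line of the jaws, within the pads' length; the fingertips stand 25 mm ahead of it and the grasp point (between the pads) lies 6 mm ahead of it; z points along the fingers, y is the line along which they close (so a half turn about z gives the same grasp; the last joint's range is limited). The gripper opens to 94 mm and grips with 3 to 60 N. Pads are 16 mm wide; open, the fingers measure 119 mm over their backs; the gripper's body (75 mm by 177 mm) begins 78 mm behind the grasp point.
Start: joints at [-1.339, 0.087, 1.371, -0, 1.684, -0.103], TCP at [0.181, -0.519, 0.231] pointing down, gripper open.
Joint ranges: [-3.1, 3.1], [-0.76, 2.03], [0.27, 2.55], [-1.08, 4.22], [0.17, 2.65], [-2.57, 2.57]. Speed limits (rad/s): [2.79, 2.79, 3.14, 3.14, 3.14, 3.14].

INTERFACE

Orientations are given as [roll, pitch, yaw] about the fixed x, y, z axes, in that order (R = Rz(yaw) Ry(pitch) Rx(roll)).
In Python, from bench import sensors, optics, ticket gives the robot as it stands.
- The arm moves only by the tool send_rows, never from a script. Its argument "rows" is a list of rows, each a list of 6 numbers: the shift along the world's x, y, z in mm, then the turn, a rotation vector about the world's x, y, z in rad. In form: [[x, y, z, wx, wy, wz], ...]. A call has 1 to 8 rows; each row shifts and turns the commanded pose from where the row before left it; what a row does not reach is not made up. A row lasts 1/12 s, in which the tool goes at most 41.7 mm and 7.16 degrees, less where a joint would pass 70% of its speed; a pose out of reach is approached as far as the arm can. A call is refused whole if a number of a shift passes 41.7 or a number of a turn 0.125, either way. A call with a gripper value outside its range is refused whole. "grip" is the finger opening in mm, from 0 to 94, set as the call begins (left out, the last holds). The fingers move at their own pace and stop on an object; the grip force is fixed at half the most. Time passes only in rows, so rows that do not move let the fingers close. It gives the time, the measured TCP pose, the force, the opening and the grip force at its end, in the units of the state.
- sensors.get_obs(): the state, without advancing time (a new reading comes with each control period).
- optics.snapshot(name): name is "side" or "top"; returns the picture (420x560x3 uint8, red, green, blue); there is no depth.
- optics.camera_model(name): a dict with "vertical_fov" (degrees; the focal length in pixels is half the picture's height over the tangent of half this angle, whatever the lens; pixels are square), "cx", "cy" (the principal point, pixels), "k1" (the pictures are not rectified: a ray, as slopes to the right and down, at radius r is drawn at 1 + k1 r^2 times it, then the intrinsics apply), "R" (3x3) and "t" (3): a world point X has camera coordinates R X + t. Camera axes: x right, y down, z forward; pixel columns grow to the right and rows downward; lengths in m; the calibration is good to about 2 mm. A picture is of the moment at which its call begins. camera_model takes no time and is no camera call.
- ticket.close_job(): hands the job in; it is judged then, once.
The state is a dict: "time": time; "joint_positions": joint angles; "qvel": joint speeds; "joint_torque": joint torques, N m; "tool_pos": TCP position; "ee_rot": TCP orientation; "wrist_force": force on the tool from outside, world axes, zero at the start; "wrist_torque": the same for the moment, N m; "width": finger opening in m; "finger_force": force on a finger pad.
Only numpy, scipy, OpenCV 4.12 (cv2) and the standard library are available. Lean on these libraries where they do the work, as an engineer would, in place of code of your own. Each camera call takes 0.05 s, during which the arm holds its last target. There are 200 camera calls.

## Working session

There is one attempt and no reset: what is moved stays moved. The work goes in short steps, Python scripts to look and compute and a tool call to move; the robot and the scene stay as the last step left them, time stands still between calls to the robot, and variables do not carry over. Pictures are saved under pics/ and viewed, at most 10 in all, crops included, and the job is handed in when it is done.

Besides the shell and the picture viewer there is one more tool, called after ">>>" as a command line: name --pt "numbers of a row" for each row, then --argument value for the rest. send_rows: Moves the arm, as the interface text tells. Its arguments: {"type":"object","properties":{"rows":{"type":"array"},"grip":{"type":"number"}},"required":["rows"]}

```bash
mkdir -p pics
cat > h.py <<'E'
import numpy as np, cv2
from bench import sensors, optics, ticket
def K(n):
    m=optics.camera_model(n); f=210/np.tan(np.radians(m["vertical_fov"])/2)
    return m,f,np.array(m["R"]),np.array(m["t"])
def ray(n,u,v):
    m,f,R,t=K(n); d=np.array([(u-m["cx"])/f,(v-m["cy"])/f]); s=d.copy()
    for _ in range(30): s=d/(1+m["k1"]*(s@s))
    return -R.T@t, R.T@np.array([s[0],s[1],1])
def onz(n,u,v,z):
    o,d=ray(n,u,v); return o+d*(z-o[2])/d[2]
def proj(n,X):
    m,f,R,t=K(n); c=R@np.array(X)+t; s=c[:2]/c[2]; s=s*(1+m["k1"]*(s@s)); return f*s+[m["cx"],m["cy"]]
E
python3 - <<'E'
from h import *
for n in("top","side"):
    im=optics.snapshot(n); cv2.imwrite(f"pics/{n}0.png",im[:,:,::-1]); print(n,K(n)[1],-K(n)[2].T@K(n)[3])
print(sensors.get_obs())
E
```

```text
top 387.9646558152754 [0.38720696 0.01910207 1.30727784]
side 421.13442985329766 [0.38148115 0.7963508  0.98424859]
{'time': 0.1, 'joint_positions': array([-1.33911673e+00,  8.78785557e-02,  1.37203118e+00, -2.21755397e-05,
        1.68359421e+00, -1.03094906e-01]), 'qvel': array([-0.00033437, -0.00088389, -0.00445306, -0.00109011, -0.00083092,
        0.00083645]), 'joint_torque': array([ 1.46011138e-03, -3.41253018e+01, -3.03301299e+01,  7.20018544e-02,
        3.04231653e-02, -1.01259366e-04]), 'tool_pos': array([ 0.18060037, -0.51905817,  0.22945905]), 'ee_rot': array([-3.13968923e+00, -1.74774049e-04,  3.34771864e-01]), 'wrist_force': array([-0.17665704,  0.10984591, -0.07171259]), 'wrist_torque': array([ 0.04334173,  0.00554056, -0.00664162]), 'finger_force': 0.0, 'width': 0.09388604131832362}
```

View pics/top0.png

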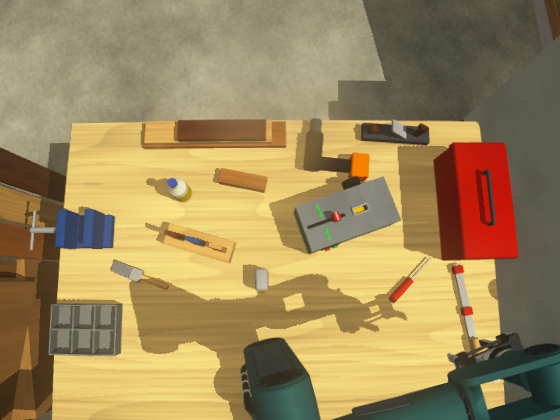

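View pics/side0.png

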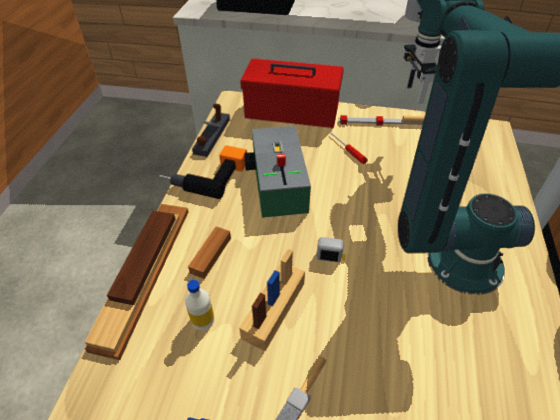

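The top view shows the sander around (347,215) with its red grip at about (336,216) and the slot at (360,210). The rack is around (198,242). The side view has walnut at about (259,310), nearest the glue, then blue and pine. I'll enlarge the crops.

Run:
```python
from h import *
a=cv2.imread("pics/top0.png");b=cv2.imread("pics/side0.png")
r=lambda im,x,y,w,h,s:cv2.resize(im[y:y+h,x:x+w],None,fx=s,fy=s,interpolation=cv2.INTER_CUBIC)
cv2.imwrite("pics/c1.png",np.vstack([np.hstack([r(a,285,170,125,90,6)[:, :750]]),]))
cv2.imwrite("pics/c2.png",np.hstack([r(a,155,215,90,55,5),r(b,235,245,80,55*1,5)]))
cv2.imwrite("pics/c3.png",np.hstack([r(b,235,240,75,110,5),r(b,240,115,80,110,5)]))
```

```text
(no output)
```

View pics/c1.png

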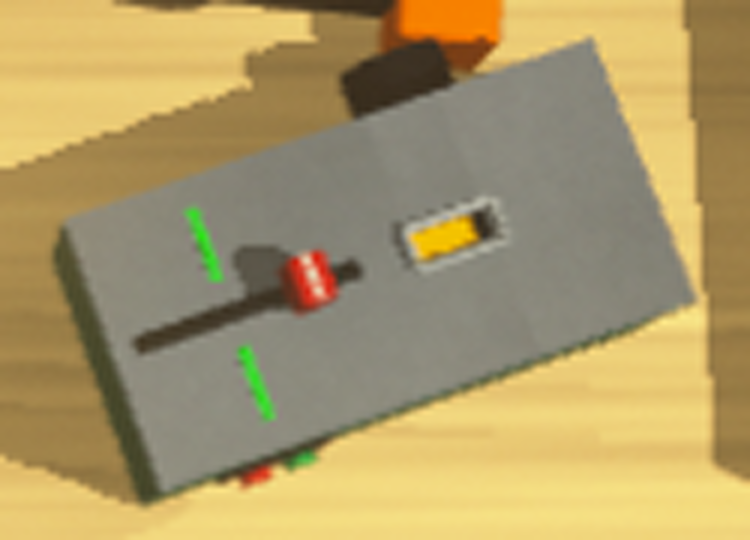

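View pics/c2.png

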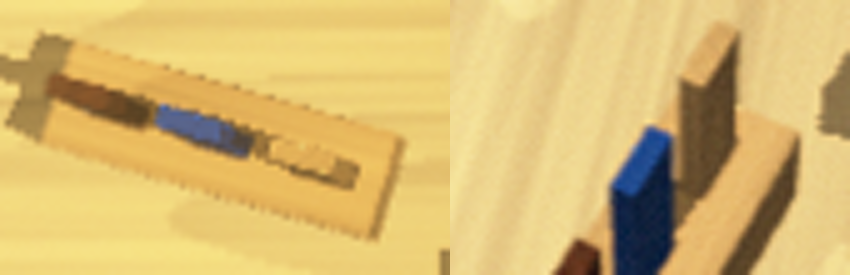

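View pics/c3.png

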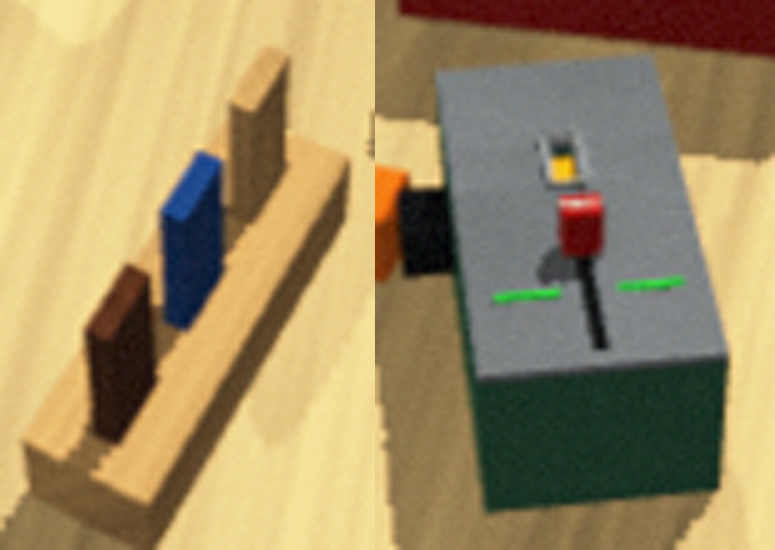

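c1 shows the sander's top corners, the lips, the gate partly covering the slot, and the grip's white line short of the green marks. c3 shows the walnut's top face at the left end of the rack. Next I'll work out poses from these corners.

Run:
```python
from h import *
from scipy.optimize import least_squares
c=lambda pts,ox,oy,s,dx=0:[(ox+(x-dx+.5)/s-.5,oy+(y+.5)/s-.5) for x,y in pts]
def fit(name,obs,x0):  # obs: (cam,uv,local xyz)
    f=lambda p:np.concatenate([onz(n,*uv,l[2])[:2]-[p[0]+np.cos(p[2])*l[0]-np.sin(p[2])*l[1],p[1]+np.sin(p[2])*l[0]+np.cos(p[2])*l[1]] for n,uv,l in obs])
    r=least_squares(f,x0,loss='soft_l1',f_scale=.003); print(name,r.x.round(4)); print((f(r.x).reshape(-1,2)*1000).round(1).tolist()); return r.x
t=c([(65,222),(592,40),(695,298),(148,500)],285,170,6)
s=c([(437,72),(655,57),(728,355),(480,378)],240,115,5,375)
C=lambda a,b,z:[(a,b,z),(a,-b,z),(-a,-b,z),(-a,b,z)]
T=C(.075,.15,.12)
obs=[("top",u,l) for u,l in zip(t,T)]
obs_s=[("side",u,l) for u,l in zip(s,[T[1],T[2],T[3],T[0]])]
S1=fit("sander top",obs,[.45,-.1,.3]);fit("sander side",obs_s,S1);S=fit("sander",obs+obs_s,S1)
# masks: green marks, red grip, white line
for n in("top","side"):
    im=cv2.imread(f"pics/{n}0.png").astype(int);B,G,R=im[...,0],im[...,1],im[...,2]
    yy,xx=np.mgrid[:420,:560]; p=proj(n,[S[0],S[1],.12]); near=(abs(xx-p[0])<50)&(abs(yy-p[1])<50)
    def loc(X): d=X[:2]-S[:2]; a=S[2]; return (np.array([np.cos(a)*d[0]+np.sin(a)*d[1],-np.sin(a)*d[0]+np.cos(a)*d[1]])*1000).round(1)
    k,lab,st,ce=cv2.connectedComponentsWithStats(((G>170)&(R<120)&(B<120)&near).astype(np.uint8))
    print(n,"green",[(ce[i].round(1),loc(onz(n,*ce[i],.12))) for i in range(1,k) if st[i,4]>4])
    m=(R>140)&(G<80)&(B<80)&near;k,lab,st,ce=cv2.connectedComponentsWithStats(m.astype(np.uint8),connectivity=8)
    print("red",[(ce[i].round(1),st[i,4],loc(onz(n,*ce[i],.156))) for i in range(1,k) if st[i,4]>8])
print("white line top",loc(onz("top",*c([(312,275)],285,170,6)[0],.156)),"side",loc(onz("side",*c([(580,204)],240,115,5,375)[0],.156)))
for n,q in(("top",c([(400,230),(495,198),(508,238),(418,272)],285,170,6)),("side",c([(538,142),(580,134),(592,180),(548,188)],240,115,5,375))):
    print("slot",n,loc(np.mean([onz(n,*u,.126) for u in q],0)))
# rack
t=c([(72,40),(405,138),(375,240)],155,215,5); RT=C(.035,.11,.06)
s=c([(22,442),(348,158),(150,500)],235,240,5)
for i in t: print("rt",onz("top",*i,.06).round(4))
for i in s: print("rs",onz("side",*i,.06).round(4))
for i in c([(132,265),(152,285),(107,345),(87,330)],235,240,5): print("wal",onz("side",*i,.156).round(4))
for i in c([(50,75),(152,105),(45,95),(146,127)],155,215,5): print("walT",onz("top",*i,.156).round(4))
```

```text
sander top [ 0.5861 -0.217   0.3275]
[[0.0, -2.3], [-0.1, -1.4], [2.5, 0.4], [-2.4, 6.2]]
sander side [ 0.587  -0.2166  0.3183]
[[0.4, -0.4], [-0.4, 2.3], [1.6, -0.6], [-1.6, -0.9]]
sander [ 0.5865 -0.2167  0.3222]
[[-1.3, -2.5], [0.1, -1.1], [3.0, -0.1], [-3.4, 5.2], [0.4, -0.7], [-0.6, 2.5], [2.5, 0.0], [-0.5, -0.9]]
top green [(array([318.7, 210.2]), array([38.7, 83.2])), (array([327.5, 233.6]), array([-39.2,  82.4]))]
red [(array([334.8, 216.7]), np.int32(17), array([-0.6, 50.1])), (array([338.7, 215.3]), np.int32(15), array([-0.4, 37.1]))]
side green [(array([294.2, 171.2]), array([-35.3,  80.7])), (array([269.6, 173.4]), array([40. , 80.6]))]
red [(array([281.5, 156.7]), np.int32(11), array([-0.1, 50.2])), (array([234.8, 158.7]), np.int32(12), array([141. ,  40.1]))]
white line top [ 1.3 43.5] side [ 1.7 43.6]
slot top [ -0.  -41.4]
slot side [  1.5 -36.2]
rt [0.5705 0.3553 0.06  ]
rt [0.5051 0.1378 0.06  ]
rt [0.44   0.1565 0.06  ]
rs [0.5711 0.3549 0.06  ]
rs [0.4446 0.1633 0.06  ]
rs [0.5049 0.3715 0.06  ]
wal [0.5249 0.306  0.156 ]
wal [0.5138 0.3144 0.156 ]
wal [0.5266 0.348  0.156 ]
wal [0.5371 0.3425 0.156 ]
walT [0.5353 0.3419 0.156 ]
walT [0.5169 0.2799 0.156 ]
walT [0.5233 0.3445 0.156 ]
walT [0.5037 0.2831 0.156 ]
```

>>> send_rows --pt "0 30 10 0 0 0" --pt "0 30 10 0 0 0" --pt "0 30 10 0 0 0" --pt "0 30 10 0 0 0" --pt "0 30 10 0 0 0" --pt "28 14 0 0 0 0" --pt "28 14 0 0 0 0" --pt "28 14 0 0 0 0" --grip 50

```text
time: 0.77
tool_pos: [0.2652, -0.3265, 0.2808]
ee_rot: [3.14, -0.0, 0.333]
wrist_force: [1.0, -0.9, -0.6]
width: 0.0502
finger_force: 0.0
```

>>> send_rows --pt "28 14 0 0 0 0" --pt "28 14 0 0 0 0" --pt "28 14 0 0 0 0" --pt "28 14 0 0 0 0" --pt "28 14 0 0 0 0" --pt "28 14 0 0 0 0" --pt "28 14 0 0 0 0" --pt "28 14 0 0 0 0"

```text
time: 1.43
tool_pos: [0.4898, -0.2144, 0.2799]
ee_rot: [-3.141, 0.001, 0.335]
wrist_force: [-0.9, -0.3, 0.1]
width: 0.0498
finger_force: 0.0
```

>>> send_rows --pt "28 14 0 0 0 -0.01" --pt "28 14 0 0 0 0" --pt "28 12 0 0 0 0" --pt "0 0 0 0 0 0" --pt "0 0 0 0 0 0" --pt "0 0 0 0 0 0"

```text
time: 1.93
tool_pos: [0.5722, -0.1756, 0.2799]
ee_rot: [-3.141, 0.002, 0.325]
wrist_force: [-0.6, -0.1, -0.7]
width: 0.0498
finger_force: 0.0
```

>>> send_rows --pt "1 0 -32 0 0 0" --pt "0 0 -32 0 0 0" --pt "0 0 -32 0 0 0" --pt "0 0 -20 0 0 0" --pt "0 0 -11 0 0 0" --pt "0 0 0 0 0 0"

```text
time: 2.43
tool_pos: [0.5712, -0.1757, 0.1506]
ee_rot: [-3.138, 0.005, 0.323]
wrist_force: [-0.4, 0.2, 0.5]
width: 0.0498
finger_force: 0.0
```

>>> send_rows --pt "0 0 0 0 0 0" --pt "0 0 0 0 0 0" --pt "0 0 0 0 0 0" --pt "0 0 0 0 0 0" --pt "0 0 0 0 0 0" --pt "0 0 0 0 0 0" --pt "0 0 0 0 0 0" --pt "0 0 0 0 0 0" --grip 10

```text
time: 3.1
tool_pos: [0.5743, -0.1755, 0.155]
ee_rot: [3.14, -0.002, 0.325]
wrist_force: [-1.6, 0.2, 4.8]
width: 0.0201
finger_force: 30.0
```

>>> send_rows --pt "-2 6 0 0 0 0" --pt "-2 6 0 0 0 0" --pt "-2 6 0 0 0 0" --pt "-2 6 0 0 0 0" --pt "-2 6 0 0 0 0" --pt "-2 6 0 0 0 0" --pt "-0.8 1.9 0 0 0 0" --pt "0 0 0 0 0 0"

```text
time: 3.77
tool_pos: [0.5615, -0.1377, 0.155]
ee_rot: [3.139, -0.002, 0.325]
wrist_force: [0.6, -0.4, 5.7]
width: 0.0203
finger_force: 30.0
```

>>> send_rows --pt "0 0 0 0 0 0" --pt "0 0 0 0 0 0" --pt "0 0 0 0 0 0" --pt "0 0 0 0 0 0"

```text
time: 4.1
tool_pos: [0.5615, -0.1377, 0.155]
ee_rot: [3.14, -0.002, 0.325]
wrist_force: [-0.2, -0.4, 6.4]
width: 0.0199
finger_force: 30.0
```

>>> send_rows --pt "0 0 0 0 0 0" --pt "0 0 0 0 0 0" --pt "0 0 0 0 0 0" --pt "0 0 0 0 0 0" --pt "0 0 0 0 0 0" --grip 48

```text
time: 4.52
tool_pos: [0.5606, -0.1375, 0.1528]
ee_rot: [-3.141, 0.001, 0.325]
wrist_force: [0.3, 0.3, -0.1]
width: 0.0473
finger_force: 0.0
```

>>> send_rows --pt "0 0 20 0 0 0" --pt "0 0 35 0 0 0" --pt "0 0 40 0 0 0" --pt "0 0 40 0 0 0" --pt "-25 30 5 0 0 0.12" --pt "-10 35 0 0 0 0.12" --pt "0 40 0 0 0 0.12" --pt "0 40 0 0 0 0.12"

```text
time: 5.18
tool_pos: [0.5254, 0.0083, 0.2942]
ee_rot: [3.14, -0.001, 0.809]
wrist_force: [0.9, 0.2, -0.5]
width: 0.0482
finger_force: 0.0
```

>>> send_rows --pt "0 40 0 0 0 0.12" --pt "0 40 0 0 0 0.12" --pt "0 40 0 0 0 0.12" --pt "0 0 0 0 0 0.12" --pt "0 0 0 0 0 0"

```text
time: 5.6
tool_pos: [0.5254, 0.1297, 0.2931]
ee_rot: [-3.141, 0.0, 1.291]
wrist_force: [-0.7, 0.2, 0.4]
width: 0.048
finger_force: 0.0
```

Run:
```python
from h import *
a,b=[optics.snapshot(n)[:,:,::-1] for n in("top","side")]
cv2.imwrite("pics/top1.png",a);cv2.imwrite("pics/side1.png",b)
r=lambda im,x,y,w,h,s:cv2.resize(im[y:y+h,x:x+w],None,fx=s,fy=s,interpolation=cv2.INTER_CUBIC)
cv2.imwrite("pics/c4.png",np.hstack([r(a,290,170,75,90,5),r(b,240,115,80,90,5)]))
print(sensors.get_obs()["tool_pos"],sensors.get_obs()["ee_rot"])
```

```text
[0.52586206 0.12728955 0.29322342] [-3.14144668e+00  7.60028615e-04  1.28196089e+00]
```

View pics/c4.png

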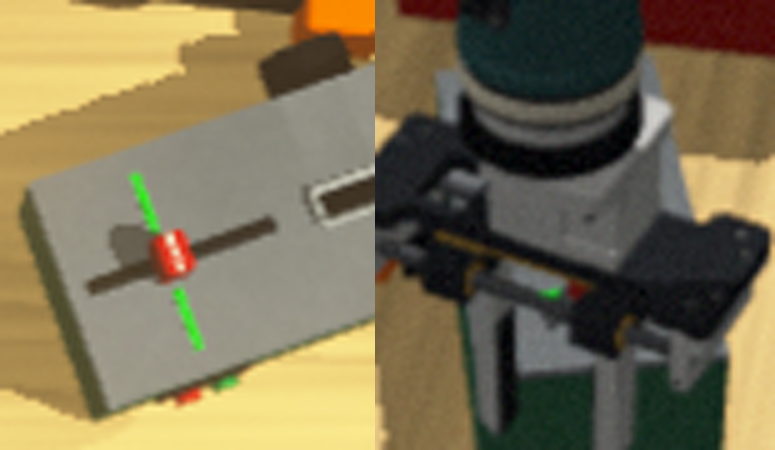

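The grip's white line at about (176,252) in the crop appears in line with the green marks, and the slot looks clear. I'll measure the gate offset and refine the slot.

Run:
```python
from h import *
a=.325; ax=np.array([np.cos(a),np.sin(a)]); ay=np.array([-ax[1],ax[0]])
im=cv2.imread("pics/top1.png").astype(int);B,G,R=im[...,0],im[...,1],im[...,2]
m=(G>140)&(R<130)&(B<130);m[:,:290]=0;m[:,365:]=0;m[:170]=0;m[245:]=0
k,l,st,ce=cv2.connectedComponentsWithStats(m.astype(np.uint8))
g=np.array([onz("top",*ce[i],.12)[:2] for i in range(1,k) if st[i,4]>8]);print(len(g),g.round(4)); d=g[0]-g[1];print("yaw",np.arctan2(d[1],d[0]),np.linalg.norm(d)); g=g.mean(0)
w=onz("top",290+176.5/5-.5,170+252.5/5-.5,.156)[:2]
red=(R>120)&(G<100)&(B<100);yy,xx=np.where(red[205:235,315:335]);q=onz("top",xx.mean()+315,yy.mean()+205,.15)[:2]
print("white-green",(w-g)@ay,(w-g)@ax,"red",(q-g)@ay, "TCP",(np.array([.5615,-.1377])-g)@ay)
print("slot from green",g-.125*ay,"from tcp x", np.array([.5615,-.1377]))
# lips: bright greyish ring / dark+yellow interior in frame 1
sub=im[195:225,345:378].min(2)
for th in(70,90):
    mm=(im[...,1]<th);mm[:200]=0;mm[220:]=0;mm[:,347:]&=True;mm[:,:349]=0;mm[:,372:]=0
    c,_=cv2.findContours(mm.astype(np.uint8),cv2.RETR_EXTERNAL,cv2.CHAIN_APPROX_NONE);c=max(c,key=cv2.contourArea);r=cv2.minAreaRect(c);print(th,r)
    for z in(.126,.12): print(onz("top",*r[0],z).round(4))
lp=(im.min(2)>135)&(im.max(2)-im.min(2)<30);lp[:195]=0;lp[225:]=0;lp[:,:345]=0;lp[:,378:]=0
r=cv2.minAreaRect(np.argwhere(lp)[:,::-1].astype(np.float32));print("lips",lp.sum(),r,onz("top",*r[0],.126).round(4))
```

```text
2 [[ 0.5975 -0.1251]
 [ 0.5239 -0.1503]]
yaw 0.3298895241671345 0.07776824409977856
white-green -0.0009432108063650041 -0.0006563634271750401 red 0.00047786200881886 TCP -0.00024073103708971197
slot from green [ 0.60059545 -0.25617798] from tcp x [ 0.5615 -0.1377]
70 ((360.1000061035156, 208.8000030517578), (4.110960960388184, 11.700427055358887), 71.56504821777344)
[ 0.5991 -0.2547  0.126 ]
[ 0.6002 -0.2561  0.12  ]
90 ((360.20001220703125, 208.60000610351562), (4.427187919616699, 12.016654968261719), 71.56504821777344)
[ 0.5998 -0.2551  0.126 ]
[ 0.6008 -0.2565  0.12  ]
lips 136 ((364.0, 209.5), (24.0, 29.0), 0.0) [ 0.5968 -0.2669  0.126 ]
```

>>> send_rows --pt "0 33 0 0 0 0" --pt "0 33 0 0 0 0" --pt "0 33 0 0 0 0" --pt "0 33 0 0 0 0" --pt "0 33 0 0 0 0" --pt "0 33 0 0 0 0" --pt "0 0 0 0 0 0" --pt "0 0 0 0 0 0"

```text
time: 6.37
tool_pos: [0.5263, 0.3252, 0.2926]
ee_rot: [-3.141, 0.001, 1.283]
wrist_force: [-0.1, -0.7, 0.4]
width: 0.0479
finger_force: 0.0
```

Run:
```python
from h import *
o=sensors.get_obs();print(o["tool_pos"],o["ee_rot"])
# walnut from start images: dark brown mask near expected top
for n in("top","side"):
    im=cv2.imread(f"pics/{n}0.png").astype(int);B,G,R=im[...,0],im[...,1],im[...,2]
    p=proj(n,[.525,.325,.156]);yy,xx=np.mgrid[:420,:560]
    m=(R<130)&(R>B+20)&(R>G+12)&(abs(xx-p[0])<16)&(abs(yy-p[1])<22)
    v=[proj(n,[.525+.283*s,.325+.959*s,.156]).round(1).tolist() for s in(-.02,.02)]
    print(n,p,v)
    if n=="side":
        for y in range(290,330,2): print(y,"".join("#" if q else "." for q in m[y,248:275]),[int(q) for q in R[y,252:268]])
b=optics.snapshot("side")[:,:,::-1]
cv2.imwrite("pics/c5.png",cv2.resize(b[220:350,220:340],None,fx=4,fy=4,interpolation=cv2.INTER_CUBIC))
```

```text
[0.52631722 0.32522882 0.29262202] [-3.14098069e+00  1.47141615e-03  1.28290718e+00]
top [170.08260231 232.98501383] [[176.4, 234.8], [163.8, 231.1]]
side [259.07123942 299.78713817] [[263.4, 293.0], [254.6, 306.8]]
290 ...................#....... [239, 239, 238, 240, 240, 239, 240, 237, 233, 230, 229, 225, 219, 220, 199, 112]
292 ........................... [237, 240, 240, 240, 241, 241, 240, 224, 201, 211, 219, 220, 222, 226, 226, 146]
294 ............###............ [238, 238, 240, 241, 243, 240, 210, 142, 97, 89, 103, 131, 176, 214, 219, 137]
296 ..........#######.......... [238, 241, 240, 242, 241, 197, 120, 102, 97, 97, 97, 90, 81, 179, 214, 140]
298 .........########.......... [239, 242, 242, 242, 182, 106, 94, 96, 104, 104, 83, 59, 54, 162, 213, 152]
300 ........#########.......... [242, 243, 228, 159, 96, 87, 92, 96, 98, 83, 52, 36, 50, 149, 208, 148]
302 .......#############....... [243, 213, 141, 105, 99, 95, 93, 90, 64, 47, 39, 40, 35, 78, 108, 82]
304 .....########.######....... [197, 121, 98, 102, 100, 97, 91, 59, 39, 35, 38, 40, 36, 70, 103, 94]
306 ....###############
[... 505 characters left out ...]
.. [185, 76, 41, 50, 49, 44, 38, 36, 39, 36, 43, 32, 36, 47, 147, 219]
318 .....##########.#.......... [190, 105, 49, 45, 45, 42, 36, 37, 37, 37, 35, 32, 60, 151, 218, 233]
320 .....###########........... [200, 119, 50, 44, 44, 45, 39, 34, 40, 35, 34, 67, 175, 226, 231, 231]
322 ........................... [196, 101, 47, 50, 44, 42, 41, 42, 40, 39, 90, 198, 234, 230, 230, 231]
324 ........................... [174, 96, 48, 44, 49, 45, 43, 35, 46, 119, 205, 230, 228, 229, 230, 231]
326 ........................... [126, 88, 57, 44, 41, 43, 35, 54, 141, 214, 232, 229, 231, 230, 234, 234]
328 ........................... [133, 134, 125, 111, 92, 83, 85, 158, 219, 231, 229, 229, 232, 233, 233, 232]
```

View pics/c5.png

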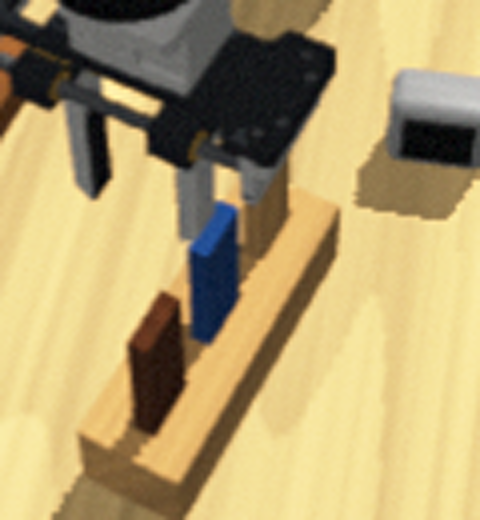

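The gripper is still high, above the slat row in this oblique view. The walnut's top centre measures about (258.7,300.3), against (259.1,299.8) predicted, so the position is right. I'll descend.

>>> send_rows --pt "-1 0 -30 0 0 0" --pt "0 0 -30 0 0 0" --pt "0 0 -30 0 0 0" --pt "0 0 -30 0 0 0" --pt "0 0 -20 0 0 0" --pt "0 0 -16 0 0 0" --pt "0 0 0 0 0 0" --pt "0 0 0 0 0 0"

```text
time: 7.08
tool_pos: [0.5251, 0.3233, 0.1371]
ee_rot: [-3.141, 0.002, 1.281]
wrist_force: [0.4, 0.7, -0.4]
width: 0.0477
finger_force: 0.0
```

>>> send_rows --pt "0 0 0 0 0 0" --pt "0 0 0 0 0 0" --pt "0 0 0 0 0 0" --pt "0 0 0 0 0 0" --pt "0 0 0 0 0 0" --pt "0 0 0 0 0 0" --pt "0 0 0 0 0 0" --pt "0 0 0 0 0 0" --grip 5

```text
time: 7.75
tool_pos: [0.5251, 0.3256, 0.1381]
ee_rot: [3.141, -0.001, 1.285]
wrist_force: [-0.2, -0.2, 2.6]
width: 0.0141
finger_force: 30.0
```

>>> send_rows --pt "0 0 10 0 0 0" --pt "0 0 18 0 0 0" --pt "0 0 25 0 0 0" --pt "0 0 25 0 0 0" --pt "0 0 30 0 0 0" --pt "0 0 30 0 0 0" --pt "0 0 25 0 0 0" --pt "0 0 15 0 0 0"

```text
time: 8.42
tool_pos: [0.5251, 0.3257, 0.3199]
ee_rot: [3.138, -0.004, 1.285]
wrist_force: [-0.3, 1.2, 0.1]
width: 0.0136
finger_force: 30.0
```

>>> send_rows --pt "0 0 0 0 0 0" --pt "0 0 0 0 0 0" --pt "0 0 0 0 0 0" --pt "0 0 0 0 0 0"

```text
time: 8.75
tool_pos: [0.5243, 0.3251, 0.313]
ee_rot: [-3.138, 0.003, 1.285]
wrist_force: [0.4, -0.2, -0.7]
width: 0.0136
finger_force: 30.0
```

Run:
```python
from h import *
b=optics.snapshot("side")[:,:,::-1]; o=sensors.get_obs();print(o["tool_pos"],o["ee_rot"],o["wrist_force"],o["wrist_torque"])
x,y=240,180
e=o["tool_pos"]; 
for s in(-.02,0,.02):
  print([proj("side",[e[0]+.283*s,e[1]+.959*s,e[2]-q]).round(1).tolist() for q in(.132,.087,-.018)])
cv2.imwrite("pics/side2.png",b)
cv2.imwrite("pics/c6.png",cv2.resize(b[180:320,210:310],None,fx=4,fy=4,interpolation=cv2.INTER_CUBIC))
```

```text
[0.52432973 0.32517444 0.31302481] [-3.13841545e+00  2.98942980e-03  1.28487154e+00] [-0.11302142  0.2376438  -1.5080234 ] [-0.03064495 -0.02739785 -0.03613301]
[[263.3, 287.1], [262.7, 275.8], [260.9, 245.6]]
[[258.9, 294.0], [258.0, 282.8], [255.8, 252.9]]
[[254.4, 301.1], [253.3, 289.9], [250.6, 260.4]]
```

View pics/c6.png

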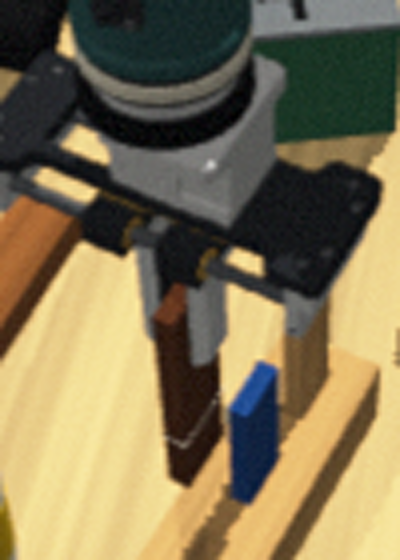

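The slat is lifted out, with its band at about (165..217, 400..446) in the crop and its end at (170,470), (190,487) and (218,457). I'll fit its offset and tilt in the hand from these corners.

Run:
```python
from h import *
from scipy.optimize import least_squares
from scipy.spatial.transform import Rotation as Ro
e=np.array([.5243,.3252,.3130]);yaw=-.286
P=[(170,470),(190,487),(218,457),(165,438),(183,446),(217,400),(157,318)]
L=[(.007,.02,0),(-.007,.02,0),(-.007,-.02,0),(.007,.02,.045),(-.007,.02,.045),(-.007,-.02,.045),(.007,.02,.15)]
P=np.array([(210+(x+.5)/4-.5,180+(y+.5)/4-.5) for x,y in P])
def f(p,reg=True):  # dy along slat y, dz, tilt about slat x, camera bias in x
    R=Ro.from_euler("ZX",[yaw,p[2]])
    g=np.array([0,p[0],p[1]-.006]) # grasp point rel hand
    X=[e+Ro.from_euler("Z",yaw).apply([p[3],p[0],0])+R.apply(np.array(l)-[0,0,.126])+[0,0,-.006+p[1]] for l in L]
    r=(np.array([proj("side",x) for x in X])-P)
    return np.concatenate([r.ravel(),np.array(p)/[.004,.004,.06,.002]]) if reg else r
r=least_squares(f,[0,0,0,0]);print(r.x.round(4),f(r.x,False).round(1).tolist(),f([0]*4,False).round(1).tolist())
```

```text
[-0.0018 -0.002   0.0325  0.0003] [[-1.1, 3.7], [-0.6, 2.1], [1.4, -4.1], [-0.7, 0.1], [0.6, 0.8], [1.4, -1.7], [-0.8, -0.8]] [[-0.5, 2.6], [0.0, 1.0], [2.0, -5.5], [-0.4, -0.5], [0.9, 0.2], [1.6, -2.6], [-1.4, -0.1]]
```

>>> send_rows --pt "4 -10 0 0 0 0.04" --pt "4 -20 0 0 0 0.04" --pt "4 -30 0 0 0 0.04" --pt "4 -34 0 0 0 0.04" --pt "4 -34 0 0 0 0.04" --pt "4 -34 0 0 0 0.04" --pt "4 -34 0 0 0 0.04" --pt "4 -34 0 0 0 0.04"

```text
time: 9.47
tool_pos: [0.5564, 0.0938, 0.314]
ee_rot: [-3.139, 0.0, 1.607]
wrist_force: [0.8, 0.8, -0.8]
width: 0.0139
finger_force: 30.0
```

>>> send_rows --pt "4 -34 0 0 0 0.0365" --pt "4 -34 0 0 0 0.0365" --pt "4 -34 0 0 0 0.0365" --pt "4 -34 0 0 0 0.0365" --pt "4 -34 0 0 0 0.0365" --pt "4 -34 0 0 0 0.0365" --pt "4 -34 0 0 0 0.0365" --pt "4 -34 0 0 0 0.0365"

```text
time: 10.13
tool_pos: [0.5884, -0.1781, 0.314]
ee_rot: [-3.14, -0.002, 1.898]
wrist_force: [0.2, -0.5, -0.8]
width: 0.0142
finger_force: 30.0
```

>>> send_rows --pt "3 -30 0 0 0 0" --pt "3 -25 0 0 0 0" --pt "3 -15 0 0 0 0" --pt "3 -9 0 0 0 0" --pt "0 0 0 0 0 0" --pt "0 0 0 0 0 0" --pt "0 0 0 0 0 0" --pt "0 0 0 0 0 0"

```text
time: 10.8
tool_pos: [0.601, -0.2542, 0.3158]
ee_rot: [3.141, -0.0, 1.899]
wrist_force: [0.2, -0.0, -0.9]
width: 0.0136
finger_force: 30.0
```

>>> send_rows --pt "0 0 -15 0 0 0" --pt "0 0 -15 0 0 0" --pt "0 0 -10 0 0 0" --pt "0 0 0 0 0 0" --pt "0 0 0 0 0 0"

```text
time: 11.22
tool_pos: [0.6007, -0.2548, 0.275]
ee_rot: [-3.141, -0.001, 1.898]
wrist_force: [-0.1, 0.2, -0.9]
width: 0.0139
finger_force: 30.0
```

Run:
```python
from h import *
b=optics.snapshot("side")[:,:,::-1]; o=sensors.get_obs();print(o["tool_pos"],o["ee_rot"],o["wrist_force"],o["wrist_torque"])
cv2.imwrite("pics/side3.png",b)
cv2.imwrite("pics/c7.png",cv2.resize(b[75:175,235:325],None,fx=6,fy=6,interpolation=cv2.INTER_CUBIC))
S=np.array([.600,-.256]);a=.326
W=lambda x,y,z:[S[0]+x*np.cos(a)-y*np.sin(a),S[1]+x*np.sin(a)+y*np.cos(a),z]
for nm,z in(("end",o["tool_pos"][2]-.132),("band",o["tool_pos"][2]-.087)):
  print(nm,[((proj("side",W(x,y,z))-[235,75]+.5)*6-.5).round(0).tolist() if 0 else ((np.array(proj("side",W(x,y,z)))-[235,75]+.5)*6-.5).round(0).tolist() for x,y in((.007,.02),(-.007,.02),(-.007,-.02))])
print("lip",[((np.array(proj("side",W(x,y,.126)))-[235,75]+.5)*6-.5).round(0).tolist() for x,y in((.008,.021),(-.008,.021),(-.008,-.021),(.008,-.021))])
```

```text
[ 0.60101378 -0.25511345  0.27609936] [3.14110170e+00 3.42974212e-04 1.89745813e+00] [-0.07913274  0.48931924 -0.18770365] [-0.00610137 -0.06871537 -0.03079583]
end [[250.0, 424.0], [276.0, 422.0], [266.0, 376.0]]
band [[249.0, 356.0], [276.0, 353.0], [266.0, 308.0]]
lip [[249.0, 452.0], [278.0, 450.0], [268.0, 401.0], [239.0, 404.0]]
```

View pics/c7.png

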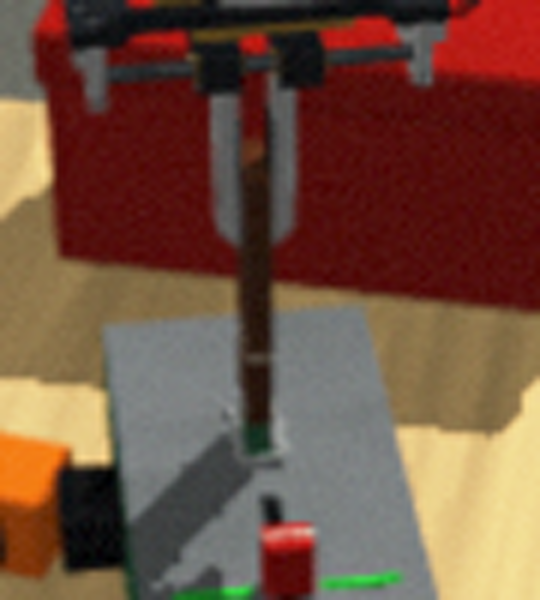

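The slat hangs above the slot, with its end face at about x 241..271, y 420. The hole is at about 247..272, so the slat looks slightly to the +x side. I'll check pixel profiles.

Run:
```python
from h import *
for f in("side3","side0"):
    im=cv2.imread(f"pics/{f}.png")
    print(f)
    for y in range(138,154): print(y,*["%3d,%3d"%(im[y,x,2],im[y,x,1]) for x in range(270,286)])
```

```text
side3
138 124,126 125,129 123,130 124,129  96, 95  63, 50  44, 25  37, 16  40, 21  42, 28  82, 82 115,119 122,129 120,124 120,125 119,127
139 124,128 125,130 127,128 124,129 112,114  68, 53  42, 27  40, 24  38, 21  40, 25  86, 82 116,117 124,126 121,127 123,127 124,125
140 129,135 128,132 124,127 129,134 124,126  84, 74  46, 32  36, 18  38, 20  41, 27  88, 85 118,120 125,130 125,132 125,129 126,128
141 127,129 133,137 126,129 123,126 115,118  83, 77  47, 31  40, 22  38, 23  40, 29  98,101 124,127 126,129 128,131 125,128 125,126
142 121,128 126,129 132,134 134,136 116,120  85, 83  53, 39  38, 20  37, 20  45, 31 111,108 127,130 128,133 126,128 123,128 123,128
143 126,130 123,126 110,113 146,147 121,124  80, 77  51, 40  37, 23  35, 18  46, 32 114,111 133,134 123,126 124,131 123,128 122,125
144 123,126 118,120  92, 96 114,117 117,120  80, 78  43, 34  35, 14  34, 17  43, 30 103, 99 139,142 133,135 125,127 121,126 122,126
145 118,123 119,123 111,113 110,115 120,123  77, 87  36, 39  37, 31  32, 31  47, 48 106,107 154,155 143,145 129,133 126,130 121,128
146 120,124 118,124 120,125 105,109  9
[... 2435 characters left out ...]
 149,154 148,153 131,136 126,130 128,133
149 124,127 123,128 119,123  95, 99 159,159 217,189 240,194 244,198 243,192 198,145 135,117 137,139 151,154 141,148 129,134 126,131
150 120,128 123,129 124,127  99,102 137,139 203,177 236,192 238,190 232,188 189,155 151,137 149,148 138,144 134,136 129,135 127,131
151 128,134 125,129 123,125 115,117 110,113 140,130 166,143 166,143 159,145 130,120 111,107 104,107 121,126 123,132 125,131 125,129
152 118,122 121,125 120,124 116,121  88, 94  87, 90  91, 93  89, 92  86, 90  80, 85  71, 77  72, 71 108,111 122,124 127,129 126,131
153 125,128 119,126 119,126 120,125 109,116 108,116 109,111 114,110 114,107 116,109 123, 97 127, 86 139,100 151, 98 146,103 130,123
```

>>> send_rows --pt "0 -0.5 -4 0 0 0" --pt "0 0 -4 0 0 0" --pt "0 0 -4 0 0 0" --pt "0 0 -4 0 0 0" --pt "0 0 -4 0 0 0" --pt "0 0 -4 0 0 0" --pt "0 0 0 0 0 0" --pt "0 0 0 0 0 0"

```text
time: 11.93
tool_pos: [0.6007, -0.2561, 0.251]
ee_rot: [-3.141, -0.001, 1.897]
wrist_force: [-0.7, 0.5, -1.0]
width: 0.0141
finger_force: 30.0
```

Forces are near nil and the end is about 7 mm below the rim. I'll continue down.

>>> send_rows --pt "0 0 -4 0 0 0" --pt "0 0 -4 0 0 0" --pt "0 0 -4 0 0 0" --pt "0 0 -4 0 0 0" --pt "0 0 0 0 0 0"

```text
time: 12.35
tool_pos: [0.6005, -0.2559, 0.234]
ee_rot: [-3.14, -0.002, 1.897]
wrist_force: [0.0, 0.0, -0.7]
width: 0.014
finger_force: 30.0
```

>>> send_rows --pt "0 0 -5 0 0 0" --pt "0 0 -5 0 0 0" --pt "0 0 -5 0 0 0" --pt "0 0 -4 0 0 0" --pt "0 0 -3 0 0 0" --pt "0 0 0 0 0 0" --pt "0 0 0 0 0 0" --pt "0 0 0 0 0 0"

```text
time: 13.02
tool_pos: [0.601, -0.2561, 0.2138]
ee_rot: [3.141, 0.0, 1.897]
wrist_force: [-0.1, -0.1, -1.3]
width: 0.0141
finger_force: 30.0
```

Run:
```python
from h import *
a,b=[optics.snapshot(n)[:,:,::-1] for n in("top","side")]; o=sensors.get_obs();print(o["tool_pos"],o["ee_rot"],o["wrist_force"],o["wrist_torque"],o["qvel"].round(3))
cv2.imwrite("pics/c8.png",cv2.resize(b[75:175,235:325],None,fx=6,fy=6,interpolation=cv2.INTER_CUBIC))
```

```text
[ 0.6010841  -0.25618496  0.21398934] [3.14092972e+00 6.66499763e-04 1.89678506e+00] [-0.34772957  1.91218446 -0.30978778] [ 0.0042046  -0.11322489 -0.01923227] [-0.001 -0.001  0.001 -0.    -0.    -0.   ]
```

View pics/c8.png

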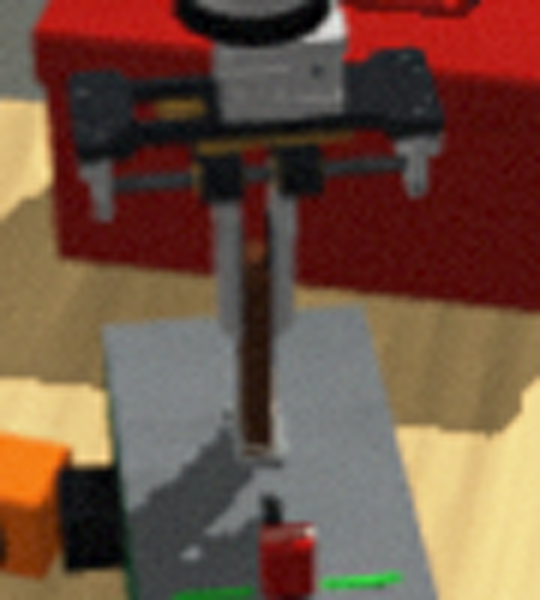

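The slat stands upright in the slot, with its band at the lip rim (about (257,447)) and the grip at the green marks. I'm handing in.

```bash
python3 -c "
from bench import ticket
print(ticket.close_job())"
```

```text
the job is handed in; nothing more can be done
None
```

I set the gate to the green marks and lowered the walnut slat through the slot until its band was about level with the lips. It was still gripped and motionless when I handed the job in, but the hand-in returned no verdict.

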